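Helmet light off its deep peg and onto the charging dock

ROBOT

A 6-joint arm with a two-finger parallel gripper is mounted at the origin on the work surface. World frame = base frame: x ahead of the robot, y to its left, z up, the work surface at z = 0. Lengths are in m, angles in degrees, forces in N, time in s.
With the tool pointing down it reaches from about 0.325 to 0.775 m from the base axis. Payload 5.5 kg.
Tool frame: the origin (TCP) lies at the centre of the arm's flange, where the gripper is bolted on; the fingertips stand 182 mm ahead of it and the grasp point (between the pads) lies 163 mm ahead of it; z points along the fingers, y is the line along which they close (so a half turn about z gives the same grasp; the last joint's range is limited). The gripper opens to 88 mm and grips with 3 to 60 N. Pads are 20 mm wide; open, the fingers measure 115 mm over their backs; the gripper's body (75 mm by 178 mm) begins 61 mm behind the grasp point.
Start: joints at [-67.191, 5.22, 70.514, -0, 104.267, -3.249], TCP at [0.264, -0.539, 0.405] pointing down, gripper open.
Joint ranges: [-164.24, 164.24], [-49.07, 125.15], [9.68, 141.18], [-86.29, 266.29], [3.28, 154.24], [-151.56, 151.56]. Speed limits (degrees/s): [147.25, 147.25, 172.46, 180, 180, 180].

INTERFACE

Orientations are given as [roll, pitch, yaw] about the fixed x, y, z axes, in that order (R = Rz(yaw) Ry(pitch) Rx(roll)).
In Python, from station import r gives the robot as it stands. The module is installed in compiled form; this text tells all that it offers. Calls block until the motion is done:
- r.reach(position, orientation): joint-space move of the TCP to a pose.
- r.servo_line(position, rotation=None, speed=0.15): straight line of the TCP; rotation=None keeps the orientation; speed is the mean speed in m/s.
- r.move_joints(angles): joint-space move.
- r.let_go() and r.grab(squeeze=None): open the fingers fully, or close them until they stop; squeeze is the grip in N (None keeps the last).
- r.wait(seconds).
- r.inverse_kinematics(position, orientation): joint angles nearest the present ones, or None.
- r.sense(): the state.
- r.snapshot(name): name is "side" or "top" or "wrist"; returns a dict with "frame" (400x640x3 uint8, red, green, blue), "fx", "fy", "cx", "cy" (pixels), "dist_coeffs" ([k1, k2, p1, p2, k3] as OpenCV has them; the pictures are not rectified), "R" (3x3) and "t" (3): a world point X has camera coordinates R X + t. Camera axes: x right, y down, z forward; pixel columns grow to the right and rows downward; lengths in m; the calibration is good to about 2 mm. A picture is of the moment at which its call begins. There is no depth.
A pose or a line that the arm cannot do raises r.IKError and nothing moves.
- r.hand_in(): hands the job in; it is judged then, once.
The state is a dict: "clock": time; "joints": joint angles; "joint_vel": joint speeds; "joint_torque": joint torques, N m; "tcp_pos": TCP position; "orientation": TCP orientation; "contact_force": force on the tool from outside, world axes, zero at the start; "torque": the same for the moment, N m; "opening": finger opening in m; "gripper_force": force on a finger pad.
Only numpy, scipy, OpenCV 4.12 (cv2) and the standard library are available. Lean on these libraries where they do the work, as an engineer would, in place of code of your own. Each camera call takes 0.05 s, during which the arm holds its last target. There are 200 camera calls.

TASK

Take the black bicycle helmet light off its upturned wooden peg on the pegboard and set it down upright inside the rim of the white charging dock; put it down rather than dropping it, and let go. Leave the bunch of keys hanging on its peg.

Things in the scene. Friction and masses are not known exactly. Their poses are not given: they have to be found in the camera images.
- helmet_light: Black lamp under a stiff black hanging loop, 0.16 kg. Origin: centre of underside; z up. Lamp 50 (x) by 56 (y) by 40 mm tall, lens to -x. Loop: upright frame 44 wide (y), 14 thick (x): opening 30 wide, 40 to 115 mm above origin; solid top block 115 to 140 mm, good to grip. Hangs on any one of the pegs, 49 mm off the board's face, axes parallel to the board's. To unhook: lift about 48 mm (30 to 65), then withdraw to -x.
- pegboard: Fixed upright beech board, 360 (y) by 18 (x) mm, top edge 260 mm high. Origin: on the table under its middle; front faces its -x. Three level pegs at y -100, 0, 100 mm stick out to x = -99 mm: 10 mm wide and thick, top face 215 mm high; the last 10 mm turn up, the tip 30 mm above that face. Each carries one equal loop: light, keys or a lime phone grip (fixed). Withdraw 80 mm or more to clear.
- charging_dock: White square charging dock fixed to the table, 120 x 120 mm, blue square in the middle of its floor. Origin: centre of its underside, on the table; z up. Floor 10 mm above the origin, 108 x 108 mm between rims that are 6 mm thick and reach 20 mm above the origin. The light may stand in it at any yaw.
- key_hook: Bystander: stainless steel key holder with three keys, loose, hanging by a loop equal to the light's on another peg at the same height. 140 mm tall, 58 mm wide (y), 14 mm thick (x). Origin: centre of its underside, z up, -x away from the board. To be left hanging.
Things that resemble listed ones, but are neither listed nor needed, are in the scene too. Of the things that look like the charging_dock, take the one that is farthest from the robot's base at the start.

How it is judged:
By the outcome, as a careful person would: the job done as asked, in the order asked, and still so for the second after the job is handed in, with the robot touching nothing.
It also fails if it takes over 35 s, if anything falls off the work surface, if the arm or the gripper's body presses on something with over 40 N, if the wrist force passes 120 N, or if a joint passes its speed limit or range.

## Working session

There is one attempt and no reset: what is moved stays moved. The work goes in short steps, each a Python script; the robot and the scene stay as the last script left them, time stands still between calls to the robot, and variables do not carry over. Pictures are saved under pics/ and viewed, at most 10 in all, crops included, and the job is handed in when it is done.

```bash
mkdir -p pics; cat > h.py <<'E'
import numpy as np, cv2, pickle
from station import r
def snap(n,tag):
    s=r.snapshot(n); cv2.imwrite(f'pics/{tag}.png',cv2.cvtColor(s['frame'],cv2.COLOR_RGB2BGR)); pickle.dump(s,open(f'pics/{tag}.pkl','wb')); return s
def load(tag): return pickle.load(open(f'pics/{tag}.pkl','rb'))
def ray(s,uv):
    K=np.array([[s['fx'],0,s['cx']],[0,s['fy'],s['cy']],[0,0,1]])
    p=cv2.undistortPoints(np.array([[uv]],float),K,np.array(s['dist_coeffs'],float))[0,0]
    R=np.array(s['R']);t=np.array(s['t']); d=R.T@np.array([*p,1]); return -R.T@t,d/np.linalg.norm(d)
def onz(s,uv,z):
    o,d=ray(s,uv); return o+d*(z-o[2])/d[2]
def proj(s,X):
    K=np.array([[s['fx'],0,s['cx']],[0,s['fy'],s['cy']],[0,0,1]])
    return cv2.projectPoints(np.array(X,float).reshape(-1,1,3),cv2.Rodrigues(np.array(s['R']))[0],np.array(s['t'],float),K,np.array(s['dist_coeffs'],float))[0][:,0]
def tri(obs):
    A=np.zeros((3,3));b=np.zeros(3);L=[ray(s,uv) for s,uv in obs]
    for o,d in L: P=np.eye(3)-np.outer(d,d);A+=P;b+=P@o
    X=np.linalg.solve(A,b); return X,[np.linalg.norm((np.eye(3)-np.outer(d,d))@(X-o)) for o,d in L]
E
python3 - <<'E'
from h import *
for n in('side','top','wrist'):
    s=snap(n,n+'0'); print(n,-np.array(s['R']).T@s['t'],s['fx'])
print(r.sense())
E
```

```text
side [0.37103909 0.57075179 0.72040384] 457.6003133593163
top [0.46859071 0.01101423 0.79759593] 413.35485675618617
wrist [ 0.33673465 -0.50322119  0.3839009 ] 330.17451123852436
{'clock': 0.15, 'joints': array([-6.71918306e+01,  5.25497021e+00,  7.05648375e+01,  9.81235201e-04,
        1.04267056e+02, -3.24925907e+00]), 'joint_vel': array([-0.01575961, -0.09670677, -0.20015533, -0.06591178,  0.03622744,
       -0.0127361 ]), 'joint_torque': array([ 1.53777233e-03, -4.47047210e+01, -4.06906378e+01,  6.98803528e-02,
        2.75169133e-02, -1.33544809e-04]), 'tcp_pos': array([ 0.2635804 , -0.53906698,  0.40375967]), 'orientation': array([-1.79913330e+02, -5.87323198e-03,  2.60576652e+01]), 'contact_force': array([-0.27081747,  0.08530365,  0.67120575]), 'torque': array([-0.02485563, -0.005125  ,  0.02755777]), 'gripper_force': 0.0, 'opening': 0.08796227463427522}
```

View pics/side0.png

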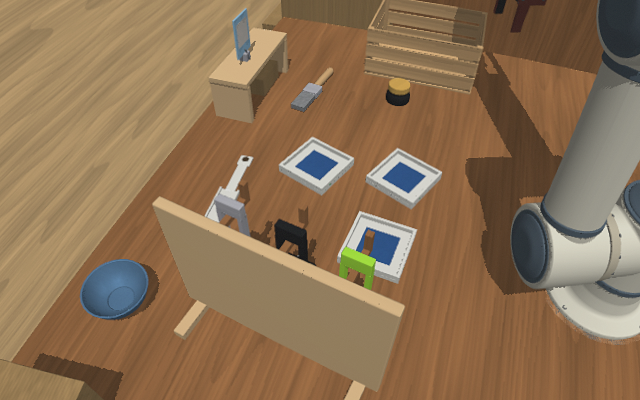

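View pics/top0.png

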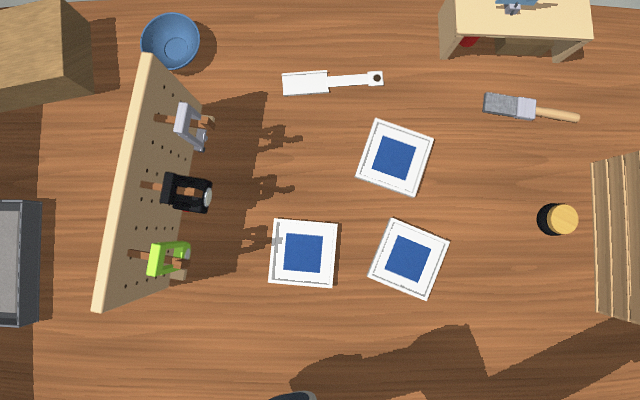

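The side view shows the grey keys' loop at (230,210), the black light's loop at (292,235), the lime grip at (357,262), and dock candidates at (317,165), (404,177) and (378,246). In the top view, the keys are at (190,122), the light at (187,193), the lime grip at (168,258), and the docks at (394,157), (303,253) and (408,259). The black light on the middle peg is my choice, with the dock at (394,157) as the farthest. The jar at (557,219) is black but isn't hanging. Next is one close crop of both views.

```bash
python3 - <<'E'
from h import *
s,t=load('side0'),load('top0')
for uv in[(394,157),(303,253),(408,259)]:
    p=onz(t,uv,.01);print('dock',uv,p,np.hypot(*p[:2]))
a=cv2.imread('pics/top0.png')[40:320,90:230];b=cv2.imread('pics/side0.png')[180:300,140:420]
a=cv2.resize(a[60:260],None,fx=2.9,fy=2.9,interpolation=cv2.INTER_CUBIC) # crop origin (90,100)
b=b[0:120,60:200]; b=cv2.resize(b,None,fx=2.8,fy=2.8,interpolation=cv2.INTER_CUBIC) # origin (200,180)
o=np.zeros((600,800,3),np.uint8);o[:a.shape[0],:a.shape[1]]=a;o[:b.shape[0],408:408+b.shape[1]]=b
cv2.imwrite('pics/crop1.png',o);print(a.shape,b.shape)
E
```

```text
dock (394, 157) [ 0.60551557 -0.13451049  0.01      ] 0.6202758924124797
dock (303, 253) [0.42162498 0.04090159 0.01      ] 0.423604253367594
dock (408, 259) [ 0.40967454 -0.15861459  0.01      ] 0.4393083423941791
(580, 406, 3) (336, 392, 3)
```

View pics/crop1.png

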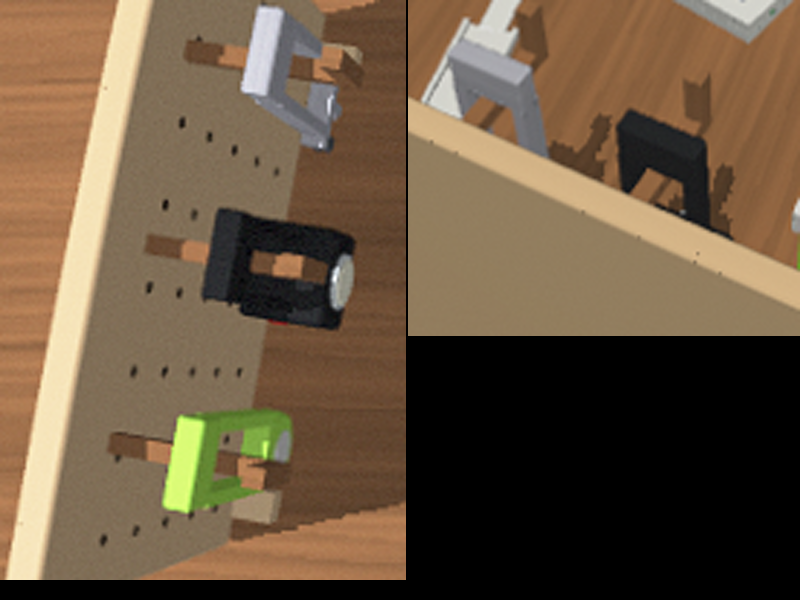

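The crop confirms it: the black loop with a lens is on the middle peg. In the top view, the block's top face is centred near (167,188). In the side view it is at (291,227).

```bash
python3 - <<'E'
from h import *
s,t=load('side0'),load('top0')
T=lambda u,v:(90+u/2.9,100+v/2.9); S=lambda u,v:(200+(u-408)/2.8,180+v/2.8)
print('block',tri([(t,T(223,255)),(s,S(664,132))]))
print('end keys side',tri([(t,T(229,211)),(s,S(623,117))]),'lime side',tri([(t,T(215,299)),(s,S(706,149))]))
a,b=onz(t,T(150,0),.26),onz(t,T(38,580),.26); d=a-b; print('board front',a,b,np.degrees(np.arctan2(d[1],d[0])))
print('top on z=.24',onz(t,T(223,255),.24),onz(s,S(664,132),.24))
# dock corners (outer rim by white blob)
f=t['frame'].astype(int); m=((f.min(2)>170)&(f.max(2)-f.min(2)<30)).astype(np.uint8)
n,l,st,c=cv2.connectedComponentsWithStats(m)
for i in range(1,n):
    if st[i,4]>300:
        q=np.argwhere(l==i)[:,::-1].astype(np.float32); box=cv2.boxPoints(cv2.minAreaRect(q)); P=np.array([onz(t,u,.02) for u in box]); print(c[i],P.mean(0),np.linalg.norm(P[0]-P[1]),np.degrees(np.arctan2(*(P[1]-P[0])[1::-1])))
h=cv2.inRange(s['frame'],(20,50,100),(80,110,190));n,l,st,c=cv2.connectedComponentsWithStats(h)
for i in range(1,n):
    if st[i,4]>300: print('blue side',c[i],onz(s,c[i],.01))
h=cv2.inRange(t['frame'],(20,50,100),(80,110,190));n,l,st,c=cv2.connectedComponentsWithStats(h)
for i in range(1,n):
    if st[i,4]>300: print('blue top',c[i],onz(t,c[i],.01))
E
```

```text
block (array([0.523228  , 0.21953202, 0.23932886]), [np.float64(7.439387650630516e-05), np.float64(7.439387650621586e-05)])
end keys side (array([0.54467286, 0.21734382, 0.23955595]), [np.float64(0.0005737302090428393), np.float64(0.0005737302090426129)]) lime side (array([0.50162547, 0.22269967, 0.23908206]), [np.float64(0.0006918605496135673), np.float64(0.0006918605496137048)])
board front [0.64127993 0.25164693 0.26      ] [0.37281603 0.29559605 0.26      ] -9.297188045361302
top on z=.24 [0.52308924 0.21926249 0.24      ] [0.52309145 0.22002723 0.24      ]
[323.53244275  81.19402036] [ 0.75608571 -0.01556415  0.02      ] 0.1968990784663868 -84.8604733618621
[526.19710145 107.36521739] [ 0.70506712 -0.40013324  0.02      ] 0.04178875454116424 -7.909397989432187
[394.88476263 157.2388974 ] [ 0.60379197 -0.13382894  0.02      ] 0.12182035959413719 -19.773103638272325
[304.49238782 252.86538462] [0.42273095 0.04175679 0.02      ] 0.12061755486282598 -4.716198535453157
[408.1558296  258.47010463] [ 0.41109943 -0.15729977  0.02      ] 0.12112219980827163 -22.413527491307107
blue side [316.26634769 164.50398724] [ 0.60602279 -0.13297375  0.01      ]
blue side [403.65407855 176.95317221] [ 0.41203632 -0.15701078  0.01      ]
blue side [380.66711957 246.13179348] [0.41752084 0.04140524 0.01      ]
blue side [114.09122807 286.87134503] [0.85348376 0.2862065  0.01      ]
blue top [157.59224806  38.93953488] [0.84950036 0.3380982  0.01      ]
blue top [393.42940199 157.55232558] [ 0.60443053 -0.13338016  0.01      ]
blue top [302.68851195 252.6615266 ] [0.42226284 0.04149267 0.01      ]
blue top [407.56927949 258.47743468] [ 0.41066922 -0.15779929  0.01      ]
```

The heights agree: block top 0.239 measured against 0.240 from the text, and 51 mm off the board against 49. The farthest dock is at (0.604,-0.134). I'll go above the light and look from close by.

```bash
python3 - <<'E'
from h import *
r.reach([.5232,.2195,.50],[180,0,80.9]); st=r.sense(); print(st['clock'],st['tcp_pos'],st['orientation'],st['joints'])
s=snap('wrist','w1'); print(-np.array(s['R']).T@s['t'])
print(proj(s,[.5232,.2195,.24]),proj(s,[.5449,.216,.24]),proj(s,[.5015,.223,.24]))
E
```

```text
2.9917 [0.52354904 0.21882903 0.49981233] [-1.79990762e+02  1.57324561e-02  8.08271137e+01] [ 1.92512569e+01  2.55527786e+00  6.35398828e+01 -1.03253844e-02
  1.13920452e+02  2.84199592e+01]
[0.53654126 0.29923544 0.48006733]
[[321.49991125 208.78444885]] [[350.14972921 208.77224569]] [[292.85860976 208.78972029]]
```

View pics/w1.png

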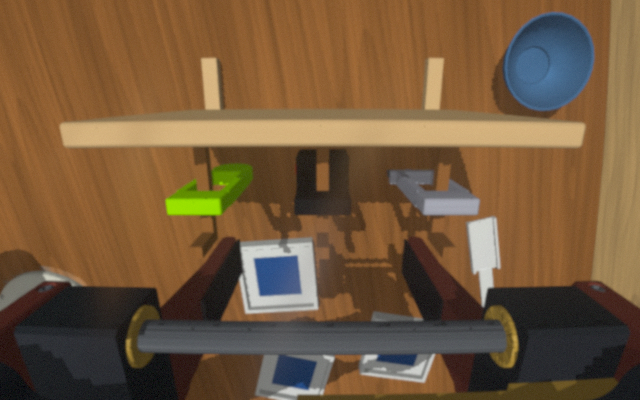

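The wrist view shows the black block spanning columns 294–351 against a predicted 293–350. Its row is about 205 against a predicted 209, so I shift 2 mm towards the board. The yaw is level with the board and the neighbours stay clear of the fingers. Next: grasp, lift and check.

```bash
python3 - <<'E'
from h import *
def p(t): s=r.sense(); print(t,round(s['clock'],2),s['tcp_pos'].round(4),s['contact_force'].round(1),round(s['opening'],4),round(s['gripper_force'],1)); return s
r.servo_line([.5232,.2215,.391],speed=.12); p('down')
r.grab(35); s=p('grab')
x=np.array([.5232,.2215,.391]); r.servo_line(x+[0,0,.048],speed=.08); p('lift')
snap('side','s2'); w=snap('wrist','w2')
a=cv2.imread('pics/s2.png')[120:320,180:440]; cv2.imwrite('pics/s2c.png',cv2.resize(a,None,fx=2.5,fy=2.5))
E
```

```text
down 4.1 [0.5232 0.2215 0.3921] [-0.  -0.5  0.2] 0.0883 0.0
grab 4.85 [0.5233 0.2215 0.391 ] [ 0.4  0.5 -0.5] 0.0442 35.0
lift 5.6 [0.5233 0.2215 0.4387] [-0.   0.1 -1.4] 0.044 35.0
```

View pics/s2c.png

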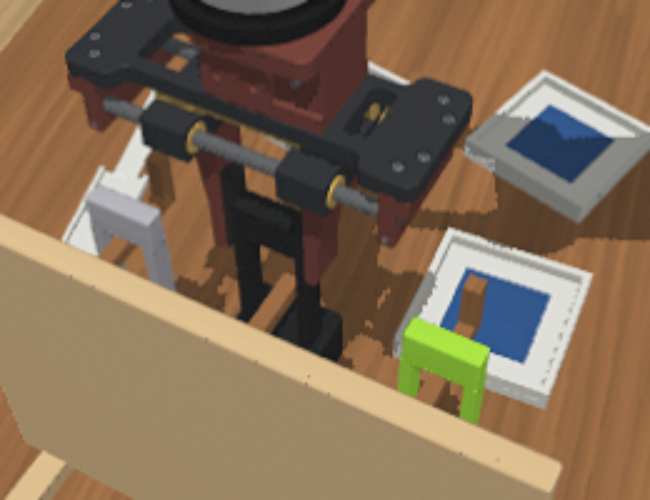

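The crop shows the light gripped by its top block (opening 44 mm) and lifted, with the peg through the middle of the loop. The keys are still hanging. I'll withdraw and go above the dock.

```bash
python3 - <<'E'
from h import *
def p(t): s=r.sense(); print(t,round(s['clock'],2),s['tcp_pos'].round(4),s['contact_force'].round(1),round(s['opening'],4),round(s['gripper_force'],1)); return s
x=np.array([.5232,.2215,.439])
r.servo_line(x+.14*np.array([-.159,-.987,0]),speed=.12); p('out')
r.servo_line([.6045,-.1335,.439],speed=.2); p('above')
r.servo_line([.6045,-.1335,.325],speed=.12); p('low')
r.wait(.3); snap('side','s3'); snap('top','t3')
a=cv2.imread('pics/s3.png')[60:260,220:480];b=cv2.imread('pics/t3.png')[80:280,300:500]
cv2.imwrite('pics/c3.png',cv2.resize(np.hstack([a,b]),None,fx=1.7,fy=1.7))
E
```

```text
out 7.02 [0.501  0.0837 0.4389] [ 0.2 -0.5 -1.7] 0.044 35.0
above 8.37 [ 0.6043 -0.1327  0.4393] [-0.4  0.9 -0.5] 0.0437 35.0
low 9.47 [ 0.6046 -0.1335  0.3263] [-0.1  0.2 -2.1] 0.0437 35.0
```

View pics/c3.png

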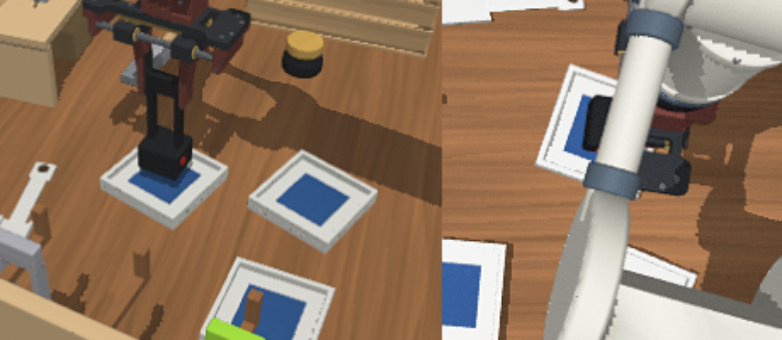

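The light hangs upright over the middle of the far dock, with the lamp at about (165,158) in the left crop. I'll lower it to contact, release and check.

```bash
python3 - <<'E'
from h import *
def p(t): s=r.sense(); print(t,round(s['clock'],2),s['tcp_pos'].round(4),s['contact_force'].round(1),round(s['opening'],4)); return s
z=.306; r.servo_line([.6045,-.1335,z],speed=.06); r.wait(.3); f0=p('near')['contact_force'][2]
while z>.296:
    z-=.001; r.servo_line([.6045,-.1335,z],speed=.02); r.wait(.1); f=p('step')['contact_force'][2]
    if f-f0>4: break
r.let_go(); r.wait(.3); p('open')
r.servo_line([.6045,-.1335,.42],speed=.12)
r.servo_line([.50,-.36,.45],speed=.25); r.wait(.3); p('away')
snap('side','s4'); snap('top','t4')
a=cv2.imread('pics/s4.png')[90:290,180:420];b=cv2.imread('pics/t4.png')[80:280,160:460]
cv2.imwrite('pics/c4.png',cv2.resize(np.hstack([a,b]),None,fx=1.45,fy=1.45))
E
```

```text
near 10.63 [ 0.6046 -0.1335  0.3064] [-0.3  0.5 -2.2] 0.0437
step 10.98 [ 0.6045 -0.1335  0.305 ] [ 0.7  0.1 -1.7] 0.0438
step 11.33 [ 0.6045 -0.1335  0.304 ] [-1.  -0.1 -1.8] 0.044
step 11.68 [ 0.6045 -0.1335  0.303 ] [-0.6  0.9 -1.3] 0.0438
step 12.03 [ 0.6045 -0.1335  0.302 ] [ 0.   0.8 -0.9] 0.0439
step 12.38 [ 0.6045 -0.1335  0.3011] [ 0.2 -0.8 -1.5] 0.0438
step 12.73 [ 0.6044 -0.1335  0.3011] [-1.2 -0.   5.4] 0.0439
open 13.87 [ 0.6045 -0.1335  0.3   ] [ 0.1 -0.8  0.3] 0.0879
away 16.48 [ 0.5004 -0.3593  0.45  ] [0.8 0.1 0.7] 0.0881
```

View pics/c4.png

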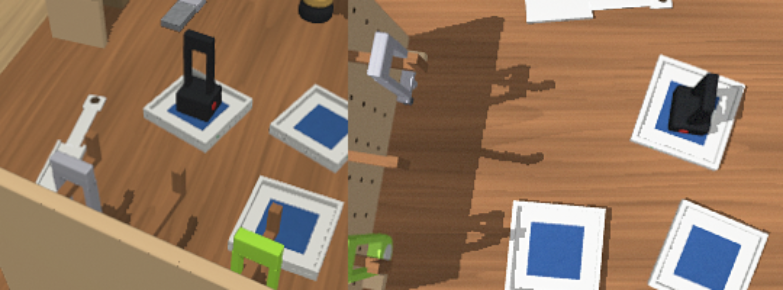

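The light stands upright inside the far dock (about (198,85) in the left crop and (690,105) in the right), the keys still hang at (390,70), and the gripper is clear.

```bash
python3 -c "
from station import r
print(r.hand_in())"
```

```text
the job is handed in; nothing more can be done
None
```

The helmet light is standing upright and released inside the rim of the farthest charging dock, the keys are still on their peg, and the job was handed in at about 17 s of the 35 s allowed.

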